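# Hold the climate probe in the mini greenhouse

## Task

Lift the long climate probe off the freely turning turntable, slant it tip first and downwards through the gap under the propped roof vent of the mini greenhouse, and hold it there for the reading: the tip in the air over the middle of the seedling pots and at least 5 cm lower than the top of the front wall, the probe touching neither plants, panes nor frame. Go in gently without bumping the greenhouse or shifting its vent, keep the green pot standing on the turntable (which may turn) and leave everything else where it is. The job finishes with the probe still held steady in the gripper; do not put it down or let go.

Things in the scene. Friction and masses are not known exactly. Their poses are not given: they have to be found in the camera images.
- probe: Climate probe lying flat, 380 mm long, ~0.12 kg: grey grip box 110 long (x), 28 wide (y), 30 high (z), display on top; at its front a 17 mm black collar to x = 68, then a straight 6 mm steel stem along +x to a 9 mm brass tip. Origin: centre of the grip's underside; x towards the tip, z up. Stem axis 18 mm above the underside. Lies on the disc, stem out over the edge.
- probe_tip (a point): The very end of the probe's brass tip, at (325, 0, 18) mm in the probe's frame.
- probe_grip (a point): Centre of the probe's grip box, at (0, 0, 15) mm in the probe's frame. Hold it here across its 28 mm width; the centre of mass is about 25 mm further towards the tip.
- turntable: Turntable: clear bluish acrylic disc, 300 mm across, 8 thick, its top 30 mm above the table, on a black base 170 mm across fixed to the table. The disc spins freely about the vertical (almost no friction). Origin: on the axis, at table height; its x axis (which does not turn with the disc) points to the side where the probe lies at the start, the pot being opposite.
- pot: Small glazed green pot with a round cactus: rim 90 mm across, pot 78 high, cactus top 111 mm above the foot, ~0.45 kg, loose on the turntable about 85 mm from its axis, its rim 80 mm or more from the probe's grip. Origin: centre of its foot, z up.
- greenhouse: Mini greenhouse fixed to the table: clear panes in an aluminium frame, 360 (x) x 260 mm (y), walls 160 high, gable roof with its ridge along x at y = 0, z = 250 mm. Origin: centre of the underside; +y points out of the front wall (outer face y = 130 mm), the side nearest the turntable. Its only opening is the vent in the front roof slope, x = -93 to 93 mm.
- sill (a point): Middle of the top of the front wall's top rail, at (0, 123, 160) mm in the greenhouse frame; the rail is 14 mm thick (y = 116 to 130 mm). The probe goes in above this rail and below the flap.
- seedlings (a point): Middle of the seedling pots inside, at (0, -10, 67) mm in the greenhouse frame, at the height of the tallest cactus. 15 fixed terracotta pots 52 mm across stand on the floor of the greenhouse in a 5 x 3 grid, at x = -126, -63, 0, 63, 126 and y = -75, -10, 55 mm; every plant ends at or below this height.
- flap (a joint): Roof vent flap: clear pane in an aluminium frame, 180 wide (x = -90 to 90), 164 long, 7 mm thick, hinged on the ridge line (y = 0, z = 252 mm in the greenhouse frame). 0 = closed, flat on the slope (falling 0.605 rad towards +y); grows as it opens upwards (rad), level at about 0.6. Found at 0.55 to 0.8; stiff hinges keep it there, but a push of 2.5 to 4 N at its edge shifts it.
- flap_edge (a point): Middle of the free edge of the vent flap, at mid-thickness; the edge's lower face is 4 mm lower. The gap for the probe lies between this edge and the sill.
- mister: Chrome plant mister with a pump head, 76 mm across, 182 mm high, loose, standing at the far left. Origin: centre of its foot.
- jar: Clear glass jar of pebbles with a metal twist cap, 72 mm across, 110 mm high, loose, standing at the far middle. Origin: centre of its foot.
- tray: Bamboo tray, 300 (x) x 200 x 26 mm, fixed to the table, on the left of the turntable. Origin: centre of its underside.
- scoop: Blue plastic scoop, 190 mm long, 54 wide, 32 high, loose, lying in the bamboo tray. Origin: under the back of its blade, which runs along +x, the handle along -x.
- potstack: Three empty terracotta pots nested in one stack (one piece), 100 mm across, 122 mm high, loose, at the near right. Origin: centre of its foot.
Things that resemble listed ones, but are neither listed nor needed, are in the scene too. Of the things shaped like the scoop, the blue one is meant.

How it is judged (in metres and radians):
On the way, in this order (a step that is already met when the one before it is completed fails the run):
1. the probe is held by the gripper and lifted clear of the turntable (contact force between the fingers and probe above 0.5 N and contact force between probe and turntable below 0.05 N and height (world z) of probe above 0.06 m), for 0.2 s.
2. its tip has passed over the front wall and under the vent flap (contact force between the fingers and probe above 0.5 N and x of probe_tip in the frame of greenhouse between -0.09 and 0.09 m and y of probe_tip in the frame of greenhouse between 0 and 0.105 m and z of probe_tip in the frame of greenhouse between 0.05 and 0.225 m), for 0.1 s.
At the end, for the whole second after the job is handed in: The gripper holds the probe still (under 30 mm/s), touching nothing else, its grip over 120 mm up; the tip is in the greenhouse, within 80 mm of the middle in x, at y -75 to 55 mm and 50 mm or more below the top of the front wall; the green pot stands on the turntable (contact force between the fingers and probe above 0.5 N and contact force between probe and greenhouse below 0.05 N and contact force between probe and turntable below 0.05 N and contact force between probe and pot below 0.05 N and contact force between probe and mister below 0.05 N and contact force between probe and jar below 0.05 N and contact force between probe and tray below 0.05 N and contact force between probe and scoop below 0.05 N and contact force between probe and potstack below 0.05 N and x of probe_tip in the frame of greenhouse between -0.08 and 0.08 m and y of probe_tip in the frame of greenhouse between -0.075 and 0.055 m and z of probe_tip in the frame of greenhouse below 0.11 m and height (world z) of probe above 0.12 m and linear speed of probe below 0.03 m/s and angle between pot's own z axis and vertical below 0.15 rad and horizontal distance between pot and turntable below 0.125 m and height (world z) of pot above 0.025 m); the arm keeps its last pose, push and grip.
It fails at once if the greenhouse is bumped (more than 8 N) (contact force between anything else and greenhouse above 8 N).
It fails at once if the vent flap is shifted by more than 10 mm at its edge (distance of flap_edge from where it was at the start of the episode above 0.01 m).
It fails at once if the green pot is tipped (angle between pot's own z axis and vertical above 0.35 rad).
It fails at once if another thing is pushed more than 25 mm from its place (distance of any of mister, jar, scoop, potstack from where it was at the start of the episode above 0.025 m).
It also fails if it takes over 38 s, if anything falls off the work surface, if the arm or the gripper's body presses on something with over 40 N, if the wrist force passes 120 N, or if a joint passes its speed limit or range.

## Robot

A 7-joint arm with a two-finger parallel gripper is mounted at the origin on the work surface. World frame = base frame: x ahead of the robot, y to its left, z up, the work surface at z = 0. Lengths are in m, angles in degrees, forces in N, time in s.
With the tool pointing down it reaches from about 0.425 to 0.875 m from the base axis. Payload 4.7 kg.
Tool frame: the origin (TCP) lies at the centre of the arm's flange, where the gripper is bolted on; the fingertips stand 182 mm ahead of it and the grasp point (between the pads) lies 164 mm ahead of it; z points along the fingers, x is the direction in which the jaws open and shut, and the axes are right-handed (so a half turn about z gives the same grasp; the last joint's range is limited). The gripper opens to 87 mm and grips with 3 to 60 N. Pads are 19 mm wide; open, the fingers measure 117 mm over their backs; the gripper's body (75 mm by 190 mm) begins 51 mm behind the grasp point.
Start: joints at [0.808, 18.392, -4.016, 83.108, 1.295, 78.541, -3.26], TCP at [0.65, -0, 0.405] pointing down, gripper open.
Joint ranges: [-163.93, 163.93], [-17.29, 119.83], [-79.2, 71.16], [3.27, 140.29], [-89.18, 269.18], [5.43, 117.66], [-154.24, 154.24]. Speed limits (degrees/s): [147.25, 147.25, 180, 180, 180, 180, 180].

## Interface

Orientations are given as [roll, pitch, yaw] about the fixed x, y, z axes, in that order (R = Rz(yaw) Ry(pitch) Rx(roll)).
In Python, from cell import env gives the robot as it stands. The module is installed in compiled form; this text tells all that it offers.
- The arm moves only by the tool carry_out, never from a script. Its argument "increments" is a list of rows, each a list of 5 numbers: the shift along the world's x, y, z in m, then the turn about the world's z in degrees, then the gripper's target within -1 to 1 (shut at 1, half-way at 0, fully open at -1). In form: [[dx, dy, dz, spin, jaw], ...]. A call has 1 to 20 rows; each row is the pose to reach, as a shift and turn from the pose commanded when the call began; what a row does not reach only later rows make up. A row lasts 1/10 s, in which the tool goes at most 50 mm and 8.59 degrees, less where a joint would pass 70% of its speed; a pose out of reach is approached as far as the arm can. A call with a gripper value outside its range is refused whole. The fingers move at their own pace and stop on an object; "grip_force" is the grip in N (left out, the last holds). Time passes only in rows, so rows that repeat a pose let the fingers close. It gives the time, the measured TCP pose, the force and the opening at its end, in the units of the state.
- env.get_obs(): the state, without advancing time (a new reading comes with each control period).
- env.read_camera(name): name is "scene" or "side" or "wrist"; returns (picture, depth): 480x640x3 uint8, red, green, blue; 480x640 float32, m along the optical axis (not along the pixel's ray), 0 where there is no reading.
- env.get_calibration(name): a dict with "K" (3x3 intrinsics, pixels), "camera_from_world" (4x4, takes a point from world to camera coordinates); the wrist camera has in their place "T_tool_cam" (4x4, takes a point from camera to tool coordinates, whose origin is the TCP and whose axes are the tool frame's). Camera axes: x right, y down, z forward; pixel columns grow to the right and rows downward; lengths in m; the calibration is good to about 2 mm. A picture is of the moment at which its call begins: read the wrist's pose just before it. get_calibration takes no time and is no camera call.
- env.sign_off(): hands the job in, once; it reports no verdict.
The state is a dict: "time_s": time; "qpos": joint angles; "joint_velocities": joint speeds; "effort": joint torques, N m; "tool_pos": TCP position; "tool_rot": TCP orientation; "force": force on the tool from outside, world axes, zero at the start; "wrist_torque": the same for the moment, N m; "grip_width": finger opening in m.
Only numpy, scipy, OpenCV 4.12 (cv2) and the standard library are available. Lean on these libraries where they do the work, as an engineer would, in place of code of your own. Each camera call takes 0.05 s, during which the arm holds its last target.

## Working session

There is one attempt and no reset: what is moved stays moved. The work goes in short steps, Python scripts to look and compute and a tool call to move; the robot and the scene stay as the last step left them, time stands still between calls to the robot, and variables do not carry over. Pictures are saved under pics/ and viewed, and the job is handed in when it is done.

Besides the shell and the picture viewer there is one more tool, called after "Call:" by a JSON object that holds its "name" and its "arguments". carry_out: Moves the arm, as the interface text tells. Its arguments: {"type":"object","properties":{"increments":{"type":"array"},"grip_force":{"type":"number"}},"required":["increments"]}

```bash
mkdir -p pics; cat > h.py <<'E'
import numpy as np, cv2
from cell import env
from scipy.spatial.transform import Rotation as R
def snap(name,out):
    p,d=env.read_camera(name); cv2.imwrite(f'pics/{out}.png',p[:,:,::-1]); np.save(f'pics/{out}.npy',d); return p,d
def cal(name):
    c=env.get_calibration(name); return np.array(c['K']),np.array(c['camera_from_world'])
def w(name,u,v,z):   # depth -> world
    K,T=cal(name); p=np.linalg.inv(K)@[u,v,1]*z; return (np.linalg.inv(T)@np.r_[p,1])[:3]
def wz(name,u,v,h):  # ray to height h
    K,T=cal(name); Ti=np.linalg.inv(T); d=Ti[:3,:3]@np.linalg.inv(K)@[u,v,1]; o=Ti[:3,3]; return o+d*(h-o[2])/d[2]
def px(name,P):
    K,T=cal(name); q=T@np.r_[P,1]; q=K@q[:3]; return q[:2]/q[2]
E
python3 - <<'E'
from h import *
snap('scene','s0');snap('side','d0');snap('wrist','w0')
o=env.get_obs();print(o['tool_pos'],o['tool_rot'],o['time_s'],o['grip_width'])
for n in('scene','side'):
    K,T=cal(n);print(n,np.linalg.inv(T)[:3,3].round(3),K[0,0])
print(env.get_calibration('wrist'))
E
```

```text
[ 6.49827304e-01 -7.25772759e-05  4.03890856e-01] [ 1.79995686e+02  8.71866581e-02 -3.97396727e-03] 0.15 0.08680552343818913
scene [1.424 0.047 1.443] 459.2906047445873
side [-0.641 -0.074  1.064] 444.3944384796798
{'K': array([[349.82465645,   0.        , 320.14477763],
       [  0.        , 349.82465645, 242.00645917],
       [  0.        ,   0.        ,   1.        ]]), 'T_tool_cam': array([[ 9.99999499e-01, -6.73608259e-04,  7.40897867e-04,
        -6.81039525e-04],
       [ 4.38889396e-04,  9.59899256e-01,  2.80344835e-01,
        -7.66690439e-02],
       [-9.00029907e-04, -2.80344369e-01,  9.59899070e-01,
         1.97781401e-02],
       [ 0.00000000e+00,  0.00000000e+00,  0.00000000e+00,
         1.00000000e+00]])}
```

View pics/s0.png

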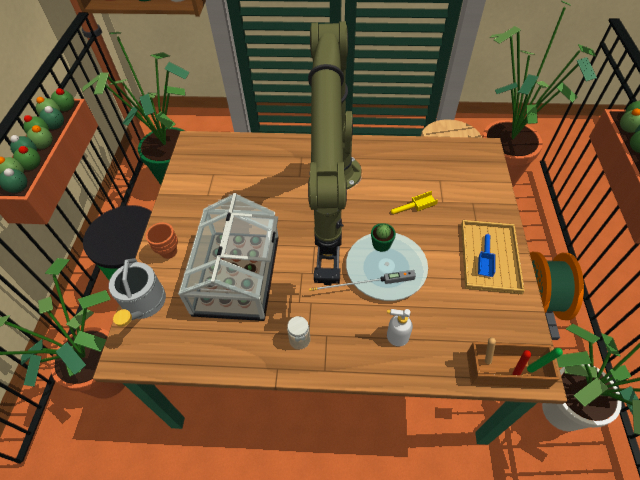

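View pics/d0.png

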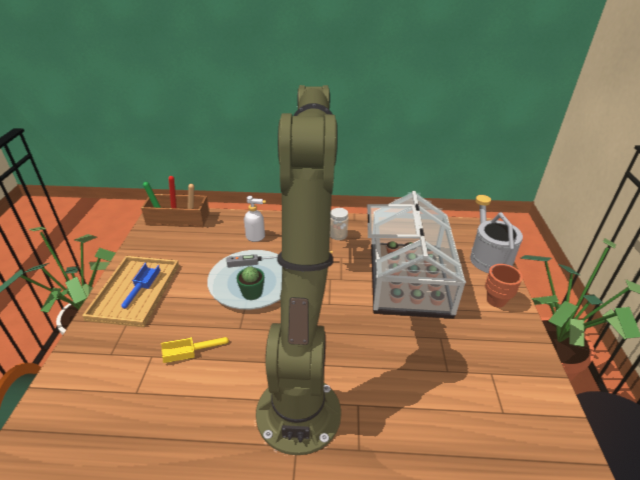

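View pics/w0.png

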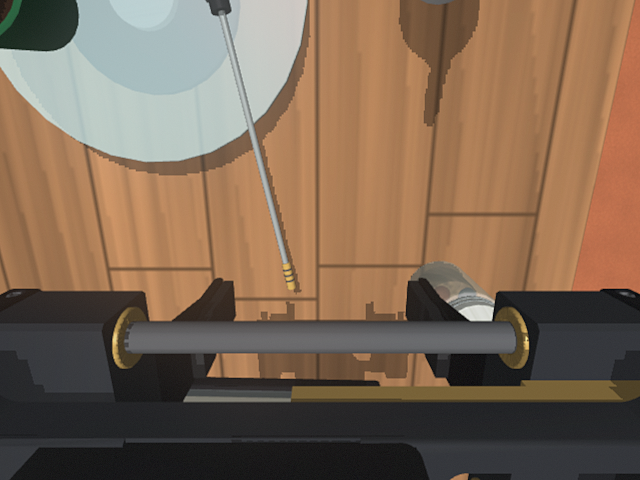

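```bash
python3 - <<'E'
import cv2
a=cv2.imread('pics/s0.png')
cv2.imwrite('pics/s0a.png',cv2.resize(a[185:325,170:290],None,fx=5,fy=5,interpolation=2)[:600] if 0 else cv2.resize(a[190:325,170:300],None,fx=4.4,fy=4.4,interpolation=2))
cv2.imwrite('pics/s0b.png',cv2.resize(a[215:310,290:440],None,fx=5.3,fy=5.3,interpolation=2))
b=cv2.imread('pics/d0.png')
cv2.imwrite('pics/d0a.png',cv2.resize(b[185:320,350:480],None,fx=4.4,fy=4.4,interpolation=2))
E
```

```text
(no output)
```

View pics/s0a.png

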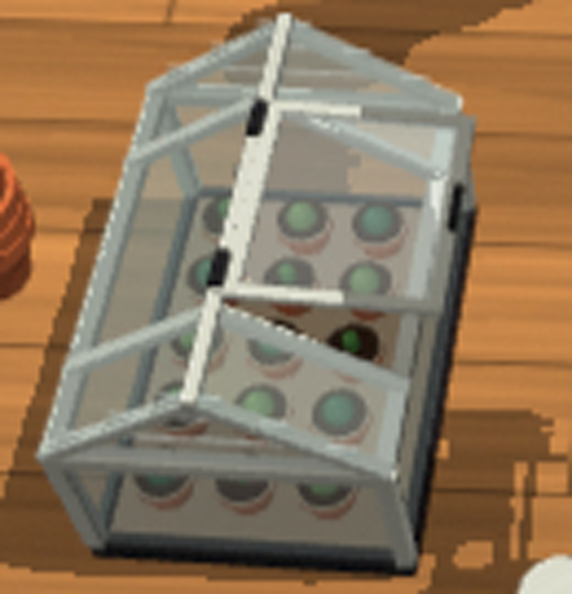

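View pics/s0b.png

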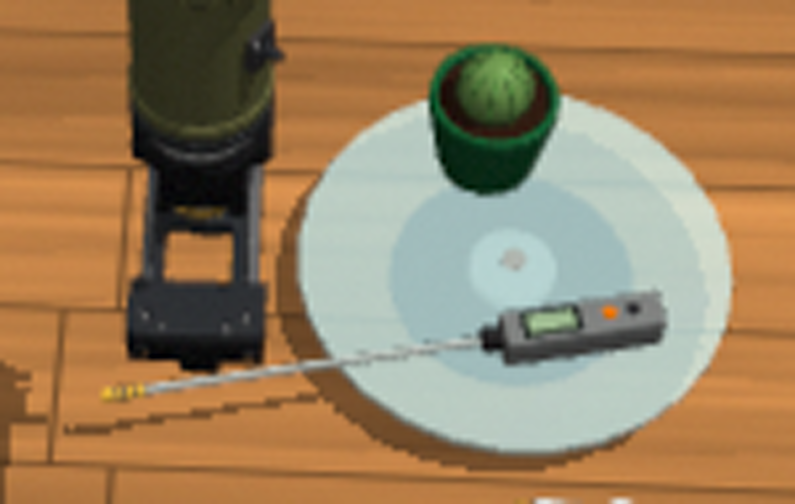

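View pics/d0a.png

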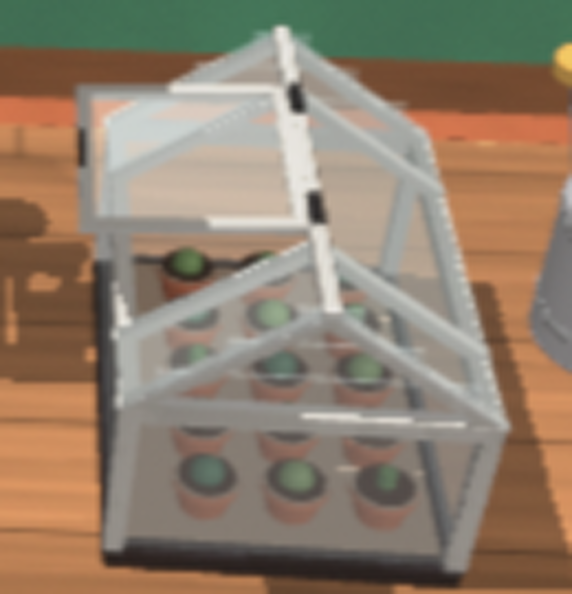

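```bash
cat > gh.py <<'E'
from h import *
from scipy.optimize import least_squares
P=dict(A=(-180,0,250),B=(180,0,250),C=(180,130,160),D=(-180,130,160),E=(180,-130,160),F=(-180,-130,160),G=(180,130,0),H=(180,-130,0),I=(-180,130,0),J=(-180,-130,0))
S=dict(A=(285,15),B=(188,402),C=(400,475),D=(462,100),E=(42,455),F=(150,88),G=(415,570),H=(97,552),f1=(470,118),f2=(440,310))
Dd=dict(A=(332,310),B=(283,30),D=(122,400),C=(108,120),F=(503,428),E=(425,130),I=(108,560),J=(462,582),f1=(82,228),f2=(80,88))
def pts(p):
    x,y,a,th=p; c,s=np.cos(a),np.sin(a)
    Q={k:np.array(v)/1000 for k,v in P.items()}
    t=th-.605
    for k,xx in(('f1',-.09),('f2',.09)): Q[k]=np.array([xx,.164*np.cos(t),.252+.164*np.sin(t)])
    return {k:np.array([x+c*v[0]-s*v[1],y+s*v[0]+c*v[1],v[2]]) for k,v in Q.items()}
def res(p,full=False):
    Q=pts(p);o=[];lab=[]
    for n,d,off in(('scene',S,(170,190)),('side',Dd,(350,185))):
        for k,v in d.items():
            o.append(px(n,Q[k])-(np.array(v)/4.4+off));lab.append(n+k)
    if full:return dict(zip(lab,o))
    return np.ravel(o)
if __name__=='__main__':
    r=least_squares(res,[.6,-.35,0,.6],loss='soft_l1')
    print(r.x, np.rad2deg(r.x[2]))
    for k,v in res(r.x,True).items():print(k,v.round(1))
    J=r.jac;print(np.sqrt(np.diag(np.linalg.inv(J.T@J))))
E
python3 gh.py
python3 - <<'E'
from h import *
off=np.array([290,215]);sc=5.3
t=wz('scene',*(np.array([103,393])/sc+off),.048);print('tip',t)
# grip top corners
for c in[(500,322),(662,292),(665,325),(507,345)]:print(wz('scene',*(np.array(c)/sc+off),.06).round(4))
print('pot rim',[wz('scene',*(np.array(c)/sc+off),.108).round(3) for c in[(430,90),(558,90),(492,45)]])
print('disc axis',wz('scene',*(np.array([512,262])/sc+off),.03), [wz('scene',*(np.array(c)/sc+off),.03).round(3) for c in[(300,240),(732,275),(520,452)]])
# wrist
o=env.get_obs();c=env.get_calibration('wrist');T=np.eye(4);T[:3,:3]=R.from_euler('xyz',o['tool_rot'],degrees=True).as_matrix();T[:3,3]=o['tool_pos'];T=T@c['T_tool_cam']
def ww(u,v,h):
    d=T[:3,:3]@np.linalg.inv(c['K'])@[u,v,1];return (T[:3,3]+d*(h-T[2,3])/d[2]).round(4)
print('wrist tip',ww(291,290,.048),'collar front',ww(221,12,.048),'stem',ww(250,115,.048))
E
```

```text
[ 0.53994818 -0.34361739 -0.01889039  0.56420375] -1.082339659063989
sceneA [-0.7  0.1]
sceneB [-0.6  0.5]
sceneC [-2.5  0.7]
sceneD [-1.4 -1.1]
sceneE [-1.3  0.9]
sceneF [-0.8 -1.5]
sceneG [0.1 1.7]
sceneH [-1.4  1.6]
scenef1 [ 0.5 -0.5]
scenef2 [-0.1  0.3]
sideA [0.1 1.7]
sideB [-1.1  0.1]
sideD [-0.5  2.1]
sideC [-0.8 -0.6]
sideF [0.6 0.4]
sideE [-0.6  0.3]
sideI [-1.8  2.3]
sideJ [-0.7  2.1]
sidef1 [-1.   0.1]
sidef2 [-1.6 -0. ]
[0.00141888 0.00103574 0.00564711 0.01426625]
tip [ 0.61616224 -0.06623822  0.048     ]
[0.5578 0.1951 0.06  ]
[0.5297 0.304  0.06  ]
[0.5556 0.3043 0.06  ]
[0.5755 0.1992 0.06  ]
pot rim [array([0.402, 0.147, 0.108]), array([0.399, 0.235, 0.108]), array([0.361, 0.191, 0.108])]
disc axis [0.48986779 0.20792045 0.03      ] [array([0.478, 0.061, 0.03 ]), array([0.494, 0.358, 0.03 ]), array([0.639, 0.209, 0.03 ])]
wrist tip [ 0.6184 -0.0737  0.048 ] collar front [0.5657 0.1797 0.048 ] stem [0.5854 0.0982 0.048 ]
```

Call:
{"name": "carry_out", "arguments": {"increments": [[-0.015, 0.035, -0.01, 2, -1], [-0.03, 0.08, -0.03, 4, -1], [-0.045, 0.12, -0.04, 6, -1], [-0.06, 0.16, -0.06, 8, -1], [-0.075, 0.2, -0.08, 10, -1], [-0.09, 0.24, -0.09, 11.7, -1], [-0.103, 0.269, -0.1, 11.7, -1], [-0.103, 0.269, -0.1, 11.7, -1], [-0.103, 0.269, -0.1, 11.7, -1]]}}

```text
time_s: 1.05
tool_pos: [0.5464, 0.2697, 0.3042]
tool_rot: [180.0, 0.1, 11.8]
force: [0.5, -0.6, 0.9]
grip_width: 0.0872
```

```bash
cat >> h.py <<'E'
def wT():
    o=env.get_obs();c=env.get_calibration('wrist');T=np.eye(4);T[:3,:3]=R.from_euler('xyz',o['tool_rot'],degrees=True).as_matrix();T[:3,3]=o['tool_pos'];return o,T@c['T_tool_cam'],c['K']
def ww(u,v,h):
    o,T,K=wT();d=T[:3,:3]@np.linalg.inv(K)@[u,v,1];return (T[:3,3]+d*(h-T[2,3])/d[2]).round(4)
E
python3 - <<'E'
from h import *
o=env.get_obs();print(o['tool_pos'],o['tool_rot'],o['time_s'],o['joint_velocities'].max() if hasattr(o['joint_velocities'],'max') else '')
snap('wrist','w1')
E
```

```text
[0.54641784 0.2696971  0.30418015] [1.79964674e+02 5.95900490e-02 1.18304583e+01] 1.05 2.2183105621758665
```

View pics/w1.png

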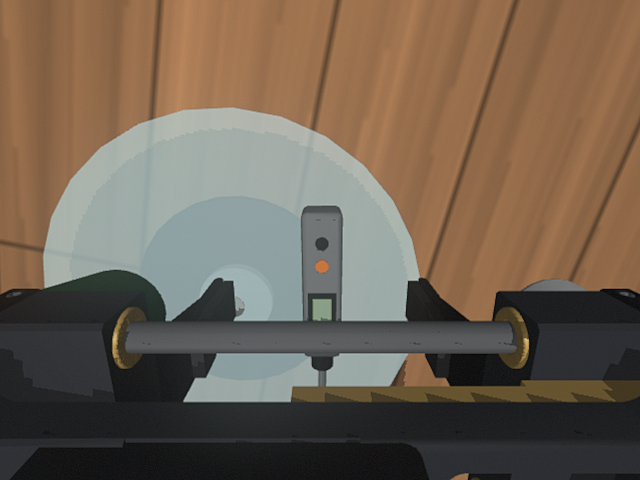

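```bash
python3 - <<'E'
from h import *
print('rear top',ww(322,218,.06),'rear bottom',ww(322,206,.03),'front top',ww(322,354,.06),'L/R',ww(302.5,230,.06),ww(342,230,.06),'collar',ww(322,370,.048))
o,T,K=wT();t=T
# predicted pixel of grasp centre along tool axis
for y in[.0]:
    P=np.r_[o['tool_pos'][:2],.06];q=K@(np.linalg.inv(T)@np.r_[P,1])[:3];print('tool axis px',q[:2]/q[2])
E
```

```text
rear top [0.5424 0.2952 0.06  ] rear bottom [0.5421 0.2976 0.03  ] front top [0.5633 0.1947 0.06  ] L/R [0.5314 0.2846 0.06  ] [0.5571 0.2899 0.06  ] collar [0.568  0.1725 0.048 ]
tool axis px [320.99501547 257.36435403]
```

Call:
{"name": "carry_out", "arguments": {"increments": [[0, 0, -0.03, 0, -1], [0, 0, -0.06, 0, -1], [0, 0, -0.075, 0, -1], [0, 0, -0.083, 0, -1], [0, 0, -0.088, 0, -1], [0, 0, -0.088, 0, -1], [0, 0, -0.088, 0, 0], [0, 0, -0.088, 0, 0.3], [0, 0, -0.088, 0, 1], [0, 0, -0.088, 0, 1], [0, 0, -0.088, 0, 1], [0, 0, -0.088, 0, 1], [0, 0, -0.088, 0, 1], [0, 0, -0.088, 0, 1]], "grip_force": 3}}

```text
time_s: 2.5
tool_pos: [0.547, 0.269, 0.2168]
tool_rot: [180.0, -0.0, 11.7]
force: [-0.1, -0.2, 0.4]
grip_width: 0.0309
```

Call:
{"name": "carry_out", "arguments": {"increments": [[0, 0, 0, 0, 1], [0, 0, 0, 0, 1], [0, 0, 0, 0, 1], [0, 0, 0.01, 0, 1], [0, 0, 0.02, 0, 1], [0, 0, 0.03, 0, 1], [0, 0, 0.04, 0, 1], [0, 0, 0.05, 0, 1], [0, 0, 0.05, 0, 1]]}}

```text
time_s: 3.4
tool_pos: [0.5476, 0.2694, 0.2691]
tool_rot: [-180.0, -0.2, 11.7]
force: [-0.2, 1.0, -0.4]
grip_width: 0.0279
```

```bash
python3 - <<'E'
from h import *
snap('scene','s2')
import cv2
a=cv2.imread('pics/s2.png')
cv2.imwrite('pics/s2b.png',cv2.resize(a[200:310,280:450],None,fx=4.6,fy=4.6,interpolation=2))
print(env.get_obs()['grip_width'])
E
```

```text
0.027956152343567506
```

View pics/s2b.png

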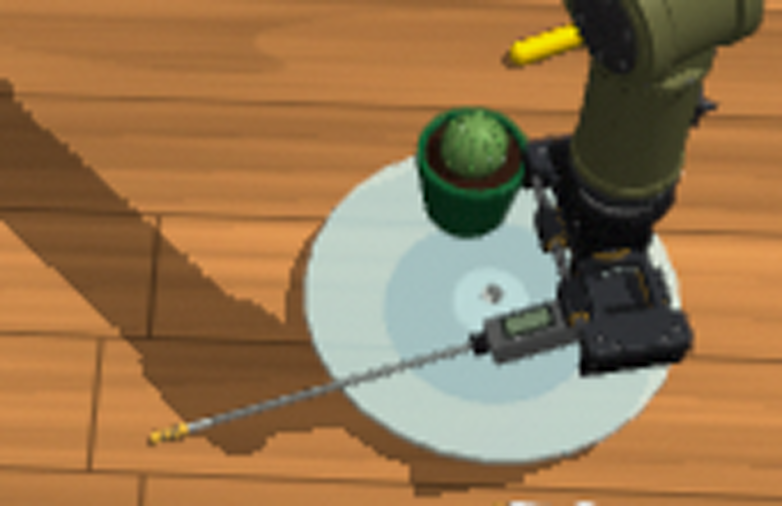

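```bash
cat >> h.py <<'E'
def tip(name,u,v,yaw=None,lat=0):
    # intersect pixel ray with vertical plane through grasp point along probe dir; returns point, along, dz rel. grasp
    o=env.get_obs(); g=np.array(o['tool_pos'])-[0,0,.164]; a=np.deg2rad(o['tool_rot'][2]-90 if yaw is None else yaw)
    d=np.array([np.cos(a),np.sin(a),0]);n=np.array([-d[1],d[0],0])
    K,T=cal(name);Ti=np.linalg.inv(T);r=Ti[:3,:3]@np.linalg.inv(K)@[u,v,1];c=Ti[:3,3]
    p=c+r*((g-c)@n)/(r@n); return p.round(4),((p-g)@d).round(4),(p-g)[2].round(4),np.hypot((p-g)@d,(p-g)[2]).round(4),np.rad2deg(np.arctan2(-(p-g)[2],(p-g)@d)).round(2)
E
python3 - <<'E'
from h import *
print(tip('scene',312.2,295.7))
print(tip('scene',480/4.6+280,343/4.6+200))
E
```

```text
(array([ 6.152e-01, -5.830e-02,  5.000e-04]), np.float64(0.3345), np.float64(-0.1035), np.float64(0.3501), np.float64(17.2))
(array([0.563 , 0.1935, 0.0761]), np.float64(0.0773), np.float64(-0.0279), np.float64(0.0821), np.float64(19.84))
```

Call:
{"name": "carry_out", "arguments": {"increments": [[0, -0.001, 0.007, 0, 1], [0.001, -0.003, 0.014, 0, 1], [0.001, -0.006, 0.021, 0, 1], [0.002, -0.009, 0.028, 0, 1], [0.002, -0.012, 0.035, 0, 1], [0.003, -0.015, 0.042, 0, 1], [0.004, -0.018, 0.049, 0, 1], [0.004, -0.021, 0.056, 0, 1], [0.005, -0.024, 0.062, 0, 1], [0.005, -0.026, 0.067, 0, 1], [0.005, -0.026, 0.067, 0, 1]]}}

```text
time_s: 4.55
tool_pos: [0.5524, 0.2426, 0.3347]
tool_rot: [-180.0, -0.1, 11.7]
force: [0.3, -0.5, 0.1]
grip_width: 0.0278
```

```bash
python3 - <<'E'
from h import *
snap('scene','s3')
import cv2
a=cv2.imread('pics/s3.png')
cv2.imwrite('pics/s3b.png',cv2.resize(a[200:310,280:450],None,fx=4.6,fy=4.6,interpolation=2))
E
```

```text
(no output)
```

View pics/s3b.png

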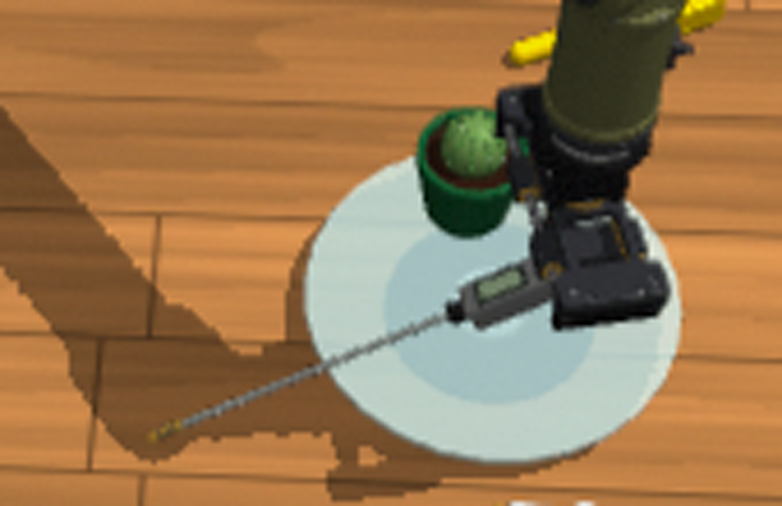

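Call:
{"name": "carry_out", "arguments": {"increments": [[0, 0, 0, 0, 1], [0, 0, 0, 0, 1], [0, 0, 0, 0, 1], [0, 0, 0.01, 0, 1], [0, 0, 0.03, 0, 1], [0, 0, 0.06, 0, 1], [0, 0, 0.1, -3, 1], [0, 0, 0.14, -6, 1], [0, 0, 0.18, -10, 1], [0, 0, 0.2, -12.8, 1], [0, 0, 0.2, -12.8, 1], [0, 0, 0.2, -12.8, 1]], "grip_force": 35}}

```text
time_s: 5.8
tool_pos: [0.5518, 0.2431, 0.5333]
tool_rot: [180.0, 0.0, -1.0]
force: [-0.1, -0.1, -1.9]
grip_width: 0.0278
```

```bash
python3 - <<'E'
from h import *
snap('scene','s4');snap('side','d4');snap('wrist','w4')
print(env.get_obs()['tool_pos'])
E
```

```text
[0.55190305 0.24288393 0.53155824]
```

View pics/s4.png

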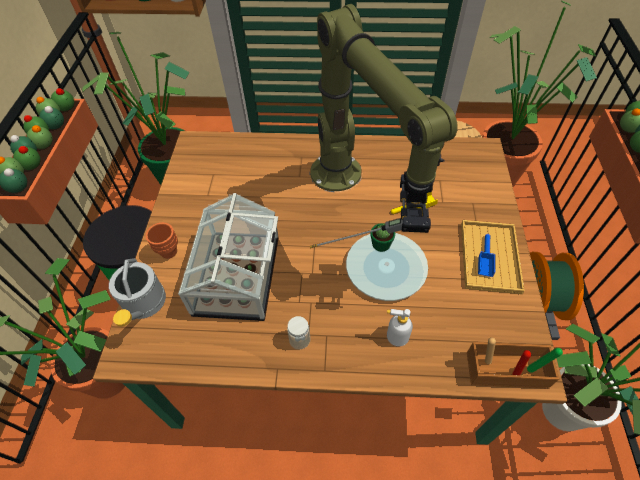

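View pics/d4.png

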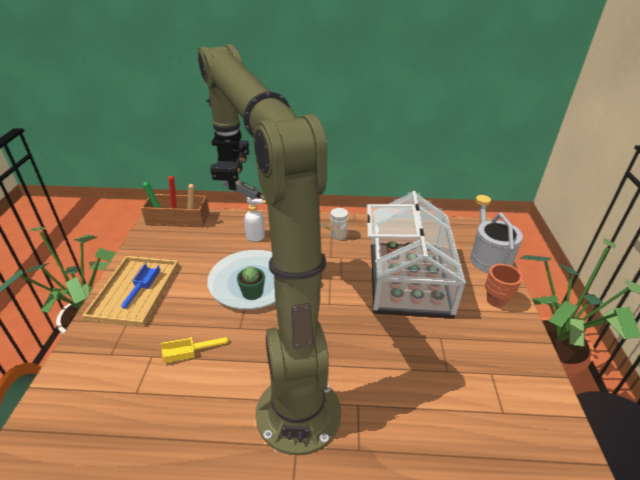

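View pics/w4.png

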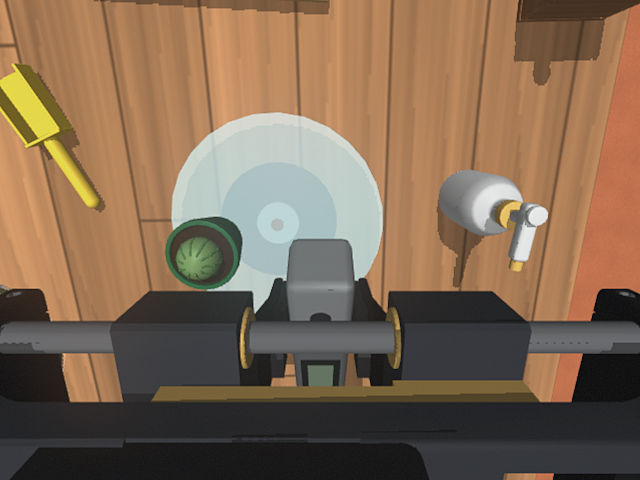

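```bash
python3 - <<'E'
import cv2
a=cv2.imread('pics/s4.png')
cv2.imwrite('pics/s4b.png',cv2.resize(a[170:270,300:440],None,fx=5.6,fy=5.6,interpolation=2))
E
```

```text
(no output)
```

View pics/s4b.png

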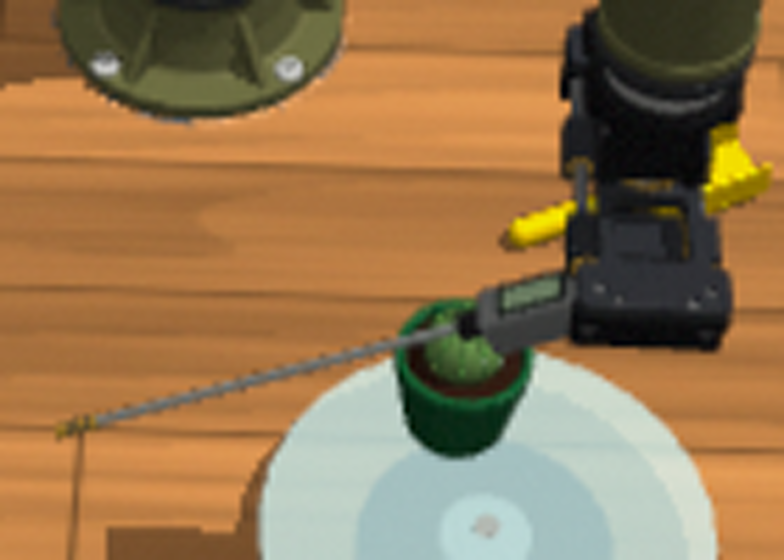

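```bash
python3 - <<'E'
from h import *
for y in (None,-91,-90,-92.5):print(tip('scene',57/5.6+300,433/5.6+170,yaw=y))
print(tip('scene',458/5.6+300,328/5.6+170))
P=np.array([ .5518,.2431,.3676])
E
```

```text
(array([ 0.5463, -0.0623,  0.2025]), np.float64(0.3053), np.float64(-0.165), np.float64(0.347), np.float64(28.4))
(array([ 0.5466, -0.0623,  0.203 ]), np.float64(0.3052), np.float64(-0.1646), np.float64(0.3468), np.float64(28.34))
(array([ 0.5519, -0.0616,  0.2105]), np.float64(0.3045), np.float64(-0.1571), np.float64(0.3426), np.float64(27.28))
(array([ 0.5385, -0.0633,  0.1916]), np.float64(0.3065), np.float64(-0.176), np.float64(0.3534), np.float64(29.86))
(array([0.5504, 0.1638, 0.3208]), np.float64(0.0791), np.float64(-0.0467), np.float64(0.0918), np.float64(30.58))
```

Call:
{"name": "carry_out", "arguments": {"increments": [[0, -0.02, 0.01, 0, 1], [-0.001, -0.045, 0.018, 0, 1], [-0.002, -0.07, 0.018, 0, 1], [-0.003, -0.09, 0.018, 0, 1], [-0.003, -0.0915, 0.018, 0, 1], [-0.003, -0.0915, 0.018, 0, 1], [-0.003, -0.0915, 0.018, 0, 1]]}}

```text
time_s: 6.65
tool_pos: [0.5488, 0.1529, 0.551]
tool_rot: [-180.0, 0.1, -1.0]
force: [-0.4, 0.7, -1.1]
grip_width: 0.0282
```

```bash
python3 - <<'E'
from h import *
snap('scene','s5');snap('side','d5')
print(env.get_obs()['tool_pos'],env.get_obs()['tool_rot'])
import cv2
a=cv2.imread('pics/s5.png')
cv2.imwrite('pics/s5b.png',cv2.resize(a[180:320,180:340],None,fx=4.2,fy=4.2,interpolation=2))
a=cv2.imread('pics/d5.png')
cv2.imwrite('pics/d5b.png',cv2.resize(a[150:310,290:470],None,fx=3.7,fy=3.7,interpolation=2))
E
```

```text
[0.54883704 0.15294976 0.55127055] [-1.79982637e+02  5.08274703e-02 -9.62536228e-01]
```

View pics/s5b.png

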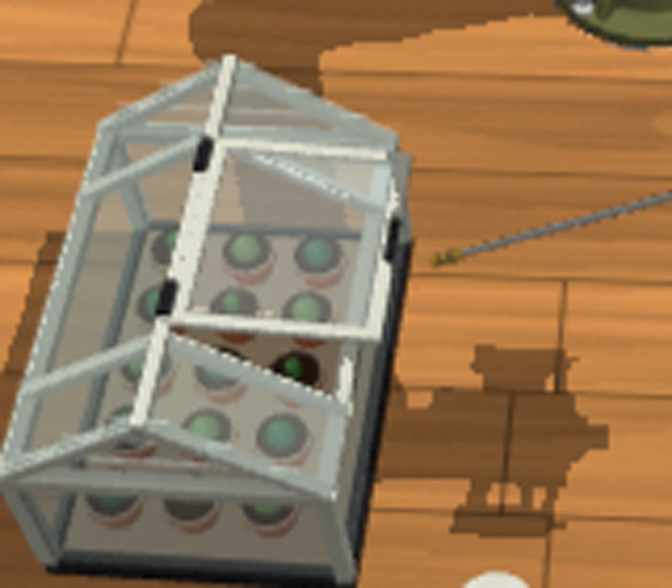

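View pics/d5b.png

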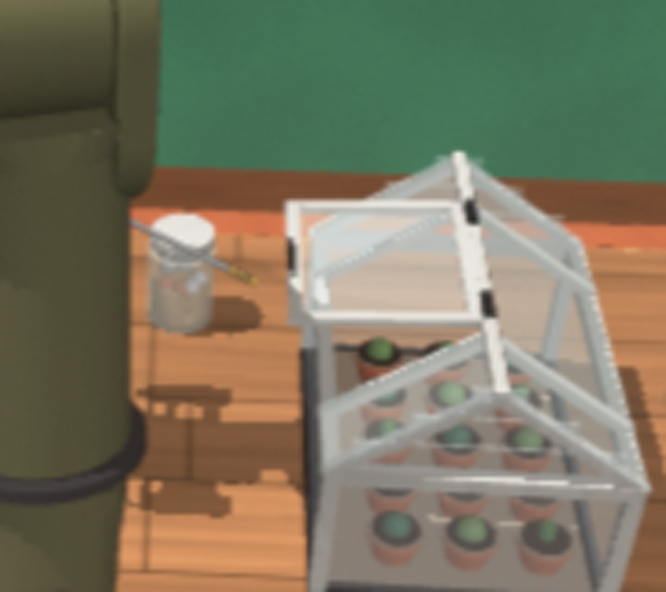

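```bash
cat >> h.py <<'E'
def tri(a,b):
    M=[]
    for n,(u,v) in(('scene',a),('side',b)):
        K,T=cal(n);Pm=K@T[:3];M+= [u*Pm[2]-Pm[0],v*Pm[2]-Pm[1]]
    X=np.linalg.svd(np.array(M))[2][-1];X=X[:3]/X[3]
    return X.round(4),(px('scene',X)-a).round(1),(px('side',X)-b).round(1)
def gh(P,p=(.540,-.3436,-.0189)):
    c,s=np.cos(p[2]),np.sin(p[2]);d=np.array(P[:2])-p[:2];return np.array([c*d[0]+s*d[1],-s*d[0]+c*d[1],P[2]]).round(4)
E
python3 - <<'E'
from h import *
a=(283.1,242.1);b=(358.9,226.5)
X=tri(a,b);print(X,gh(X[0]))
print(tip('scene',*a),tip('side',*b))
# flap edge corners by triangulation
for q,r in(((276.8,216.8),(368.6,236.8)),((270,260.5),(368.2,205))):
    X=tri(q,r);print('flap',X,gh(X[0]))
def S(u,v):return (u/4.2+180,v/4.2+180)
def D(u,v):return (u/3.7+290,v/3.7+150)
for n,q,r in(('ridge-180',S(229,62),D(500,388)),('ridge180',S(138,424),D(459,155)),('C',S(338,498),D(308,228)),('D',S(397,138),D(327,465))):
    X=tri(q,r);print(n,X,gh(X[0]))
E
```

```text
(array([ 0.5411, -0.1533,  0.2202]), array([-0.5, -0. ]), array([-0.6,  0.1])) [-0.0025  0.1903  0.2202]
(array([ 0.5437, -0.151 ,  0.2237]), np.float64(0.304), np.float64(-0.1636), np.float64(0.3452), np.float64(28.29)) (array([ 0.5437, -0.1553,  0.2187]), np.float64(0.3083), np.float64(-0.1686), np.float64(0.3514), np.float64(28.68))
flap (array([ 0.4546, -0.1805,  0.2447]), array([-0.2, -0. ]), array([-0.3,  0. ])) [-0.0885  0.1615  0.2447]
flap (array([ 0.6321, -0.184 ,  0.2455]), array([-0.8, -0.1]), array([-0.8,  0.1])) [0.0891 0.1613 0.2455]
ridge-180 (array([ 0.3673, -0.3382,  0.252 ]), array([-0.4, -0.1]), array([-0.5,  0.1])) [-0.1728  0.0021  0.252 ]
ridge180 (array([ 0.7171, -0.3473,  0.2513]), array([-0.7, -0.2]), array([-0.7,  0.1])) [ 0.1771 -0.0004  0.2513]
C (array([ 0.7217, -0.2128,  0.1601]), array([-0.7, -0.1]), array([-0.7,  0.1])) [0.1792 0.1342 0.1601]
D (array([ 0.3695, -0.2096,  0.1622]), array([-1.1, -0.1]), array([-1.4,  0.2])) [-0.173   0.1308  0.1622]
```

Call:
{"name": "carry_out", "arguments": {"increments": [[0, -0.005, -0.003, 0, 1], [0, -0.015, -0.008, 0, 1], [0, -0.025, -0.013, 0, 1], [-0.001, -0.035, -0.019, 0, 1], [-0.001, -0.045, -0.024, 0, 1], [-0.001, -0.055, -0.029, 0, 1], [-0.001, -0.065, -0.035, 0, 1], [-0.001, -0.075, -0.04, 0, 1], [-0.002, -0.085, -0.045, 0, 1], [-0.002, -0.093, -0.049, 0, 1], [-0.002, -0.1, -0.053, 0, 1], [-0.002, -0.1, -0.053, 0, 1], [-0.002, -0.1, -0.053, 0, 1]]}}

```text
time_s: 8.05
tool_pos: [0.547, 0.0517, 0.4988]
tool_rot: [-180.0, -0.0, -1.1]
force: [-0.7, 0.2, -1.5]
grip_width: 0.0279
```

```bash
python3 - <<'E'
from h import *
snap('scene','s6');snap('side','d6')
import cv2
a=cv2.imread('pics/s6.png')
cv2.imwrite('pics/s6b.png',cv2.resize(a[180:320,180:340],None,fx=4.2,fy=4.2,interpolation=2))
a=cv2.imread('pics/d6.png')
cv2.imwrite('pics/d6b.png',cv2.resize(a[150:310,290:470],None,fx=3.7,fy=3.7,interpolation=2))
E
```

```text
(no output)
```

View pics/s6b.png

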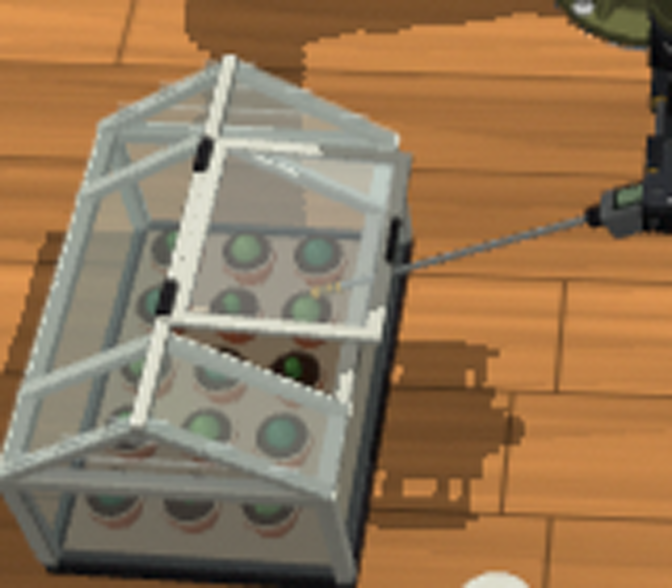

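View pics/d6b.png

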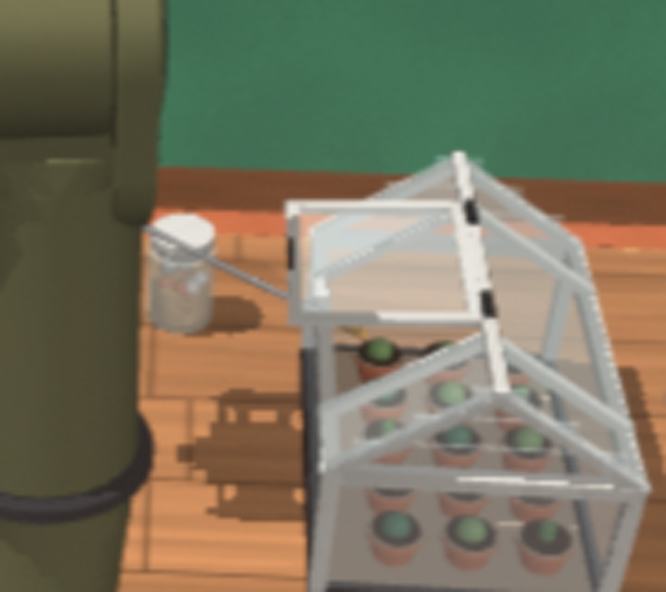

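Call:
{"name": "carry_out", "arguments": {"increments": [[0, -0.005, -0.003, 0, 1], [0, -0.015, -0.008, 0, 1], [0, -0.025, -0.013, 0, 1], [0, -0.035, -0.019, 0, 1], [-0.001, -0.045, -0.024, 0, 1], [-0.001, -0.055, -0.029, 0, 1], [-0.001, -0.065, -0.035, 0, 1], [-0.001, -0.075, -0.04, 0, 1], [-0.001, -0.085, -0.045, 0, 1], [-0.002, -0.095, -0.05, 0, 1], [-0.002, -0.105, -0.056, 0, 1], [-0.002, -0.115, -0.061, 0, 1], [-0.002, -0.125, -0.066, 0, 1], [-0.002, -0.131, -0.07, 0, 1], [-0.002, -0.135, -0.072, 0, 1], [-0.002, -0.135, -0.072, 0, 1], [-0.002, -0.135, -0.072, 0, 1], [-0.002, -0.135, -0.072, 0, 1], [-0.002, -0.135, -0.072, 0, 1]]}}

```text
time_s: 10.05
tool_pos: [0.5451, -0.083, 0.427]
tool_rot: [-180.0, -0.0, -1.1]
force: [-0.6, -0.5, -0.7]
grip_width: 0.0277
```

```bash
python3 - <<'E'
from h import *
snap('scene','s7');snap('side','d7')
import cv2
a=cv2.imread('pics/s7.png')
cv2.imwrite('pics/s7b.png',cv2.resize(a[180:320,180:340],None,fx=4.2,fy=4.2,interpolation=2))
a=cv2.imread('pics/d7.png')
cv2.imwrite('pics/d7b.png',cv2.resize(a[150:310,290:470],None,fx=3.7,fy=3.7,interpolation=2))
o=env.get_obs();print(o['tool_pos'],o['tool_rot'],o['joint_velocities'],o['time_s'])
E
```

```text
[ 0.54506759 -0.08319534  0.4269999 ] [ 1.79998558e+02 -2.62635062e-02 -1.06737782e+00] [ 0.13183961  0.07160295  0.19132832  0.09703961 -0.02449811 -0.04924726
  0.08612192] 10.15
```

View pics/s7b.png

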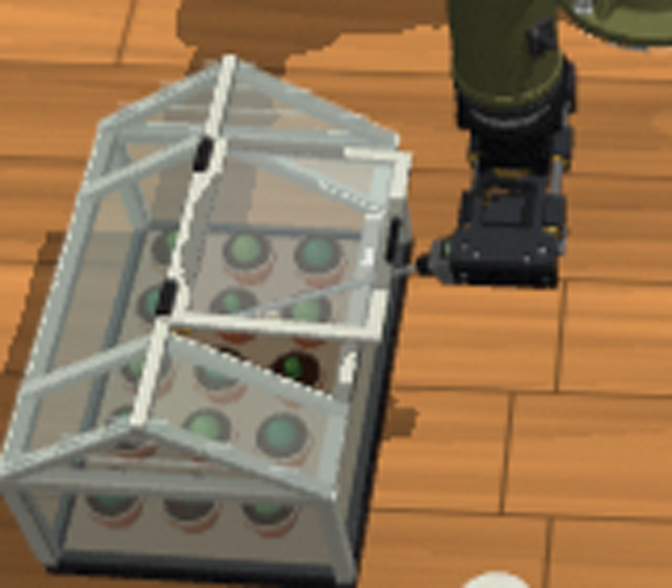

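View pics/d7b.png

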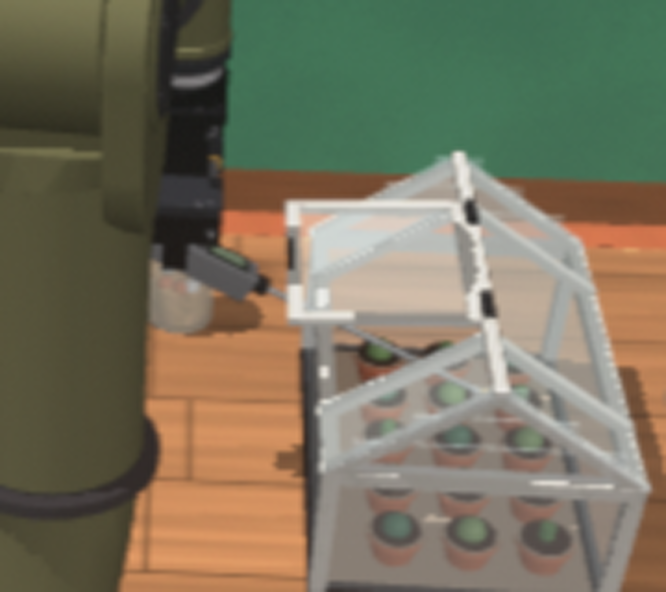

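View pics/s7.png

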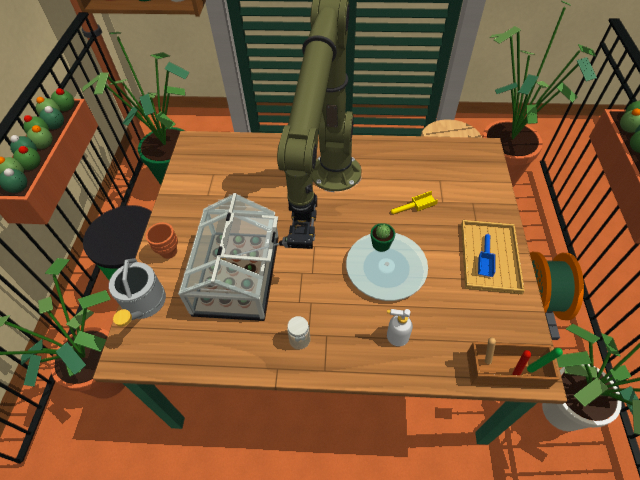

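```bash
python3 - <<'E'
from h import *
o=env.get_obs();t=o['tool_pos'];T=np.array(t)+[-.0058,-.306,-.3305]
g=gh(T);print('tip',T,g)
d=np.array([.018,.882,.471])
for s in(0,.03,.08,.12,.257):
    P=T+d*s*np.array([1,1,1]);a=px('scene',P);b=px('side',P)
    print(s,gh(P),((a-180)*4.2).round(0),((b-[290,150])*3.7).round(0))
snap('side','d8')
a=cv2.imread('pics/d7.png');cv2.imwrite('pics/d8b.png',cv2.resize(a[225:275,360:440],None,fx=10,fy=10,interpolation=2))
a=cv2.imread('pics/s7.png');cv2.imwrite('pics/s8b.png',cv2.resize(a[225:275,210:290],None,fx=10,fy=10,interpolation=2))
E
```

```text
tip [ 0.53926759 -0.38919534  0.0964999 ] [ 0.0001 -0.0456  0.0965]
0 [ 0.0001 -0.0456  0.0965] [166. 336.] [502. 403.]
0.03 [ 0.0002 -0.0191  0.1106] [193. 328.] [475. 390.]
0.08 [0.0002 0.025  0.1342] [241. 315.] [430. 367.]
0.12 [0.0003 0.0603 0.153 ] [280. 304.] [393. 349.]
0.257 [0.0005 0.1811 0.2175] [419. 265.] [263. 284.]
```

View pics/d8b.png

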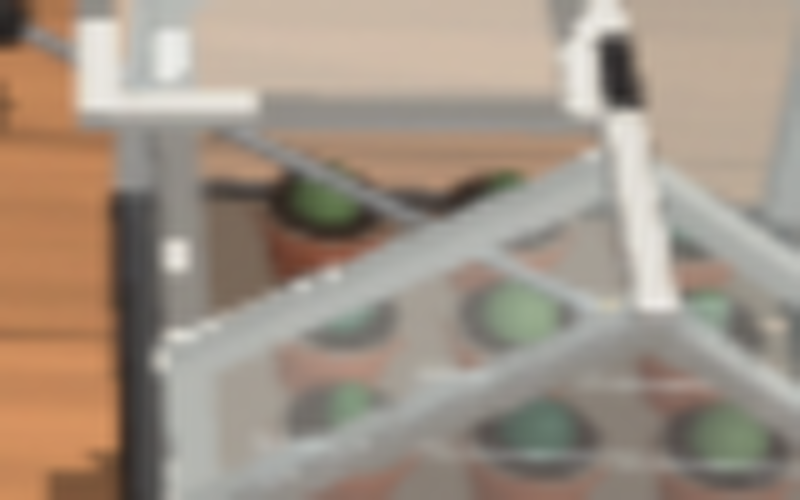

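View pics/s8b.png

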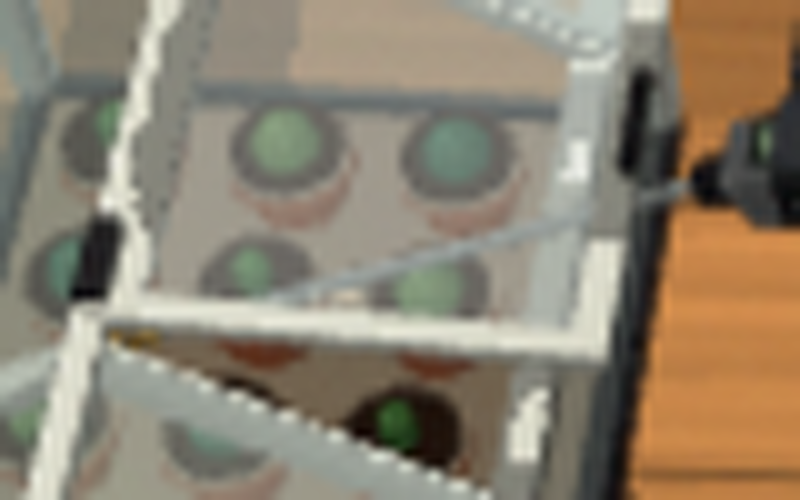

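Call:
{"name": "carry_out", "arguments": {"increments": [[0, 0, -0.002, 0, 1], [0, 0, -0.004, 0, 1], [0, 0, -0.004, 0, 1], [0, 0, -0.004, 0, 1], [0, 0, -0.004, 0, 1], [0, 0, -0.004, 0, 1], [0, 0, -0.004, 0, 1], [0, 0, -0.004, 0, 1]]}}

```text
time_s: 11.0
tool_pos: [0.545, -0.0835, 0.4228]
tool_rot: [180.0, -0.0, -1.1]
force: [-0.1, -0.7, -1.8]
grip_width: 0.0278
```

```bash
python3 - <<'E'
from h import *
snap('scene','s9');snap('side','d9')
o=env.get_obs();print(o['tool_pos'],o['joint_velocities'],o['force'],o['grip_width'],o['time_s'])
for n in 'sd':
    a=cv2.imread(f'pics/{n}9.png')
    c=(slice(180,320),slice(180,340)) if n=='s' else (slice(150,310),slice(290,470))
    cv2.imwrite(f'pics/{n}9b.png',cv2.resize(a[c],None,fx=3.7,fy=3.7,interpolation=2))
E
```

```text
[ 0.54499634 -0.08351723  0.42279337] [-0.01291184  0.02896054  0.07449353 -0.02213532 -0.01271231  0.06304601
 -0.00205942] [ 0.59926288 -0.14874407 -1.25324965] 0.028058351746741265 11.1
```

View pics/d9b.png

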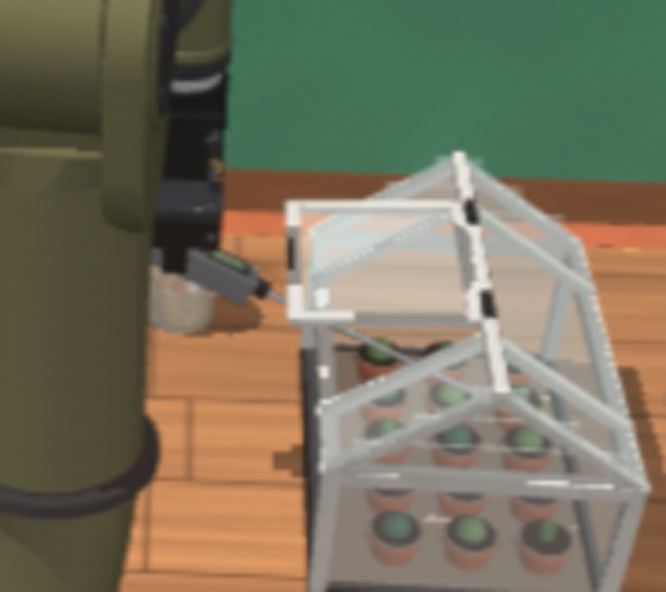

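View pics/s9b.png

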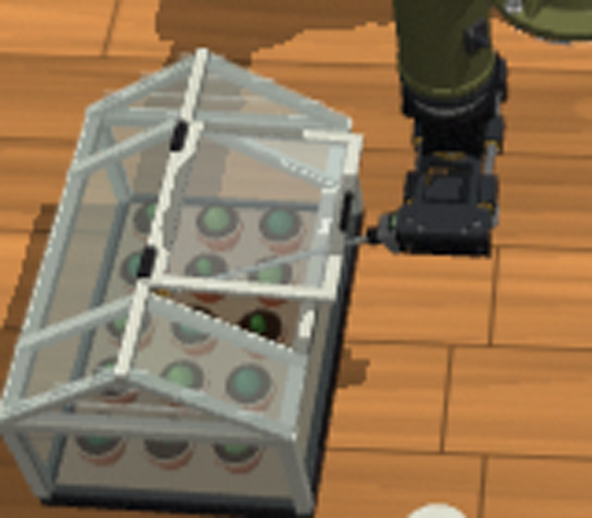

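The stem runs between the sill and the flap edge. In the side crop it goes from about (270,290) to (475,390), on the predicted line and clear of panes and plants. The flap edge is where it was, and the force and joint speeds are near zero. I'm handing the job in.

```bash
python3 -c "
from h import *
print(env.sign_off())"
```

```text
the job is handed in; nothing more can be done
None
```

The probe is in the greenhouse through the vent gap and still held in the gripper. I handed the job in at about 11 s; the hand-in gives no verdict, so I don't know the score.

- **Grip and slant:** The moves cannot tilt the tool. I gripped the probe 25 mm behind the grip's centre at only 3 N, so its weight swung the tip down onto the table as I lifted. I kept lifting until it hung at about 28°, then tightened to 35 N.
- **Going in:** I turned the probe square to the front wall and slid it in slowly along its own axis, over the sill and under the flap.

**Last checks**
- **Tip position:** It is at about (0, -46, 92) mm in the greenhouse frame, about 68 mm below the top of the front wall. That is worked out from the arm's pose and the tip position the cameras measured outside. The tip itself is mostly hidden by the ridge and flap frame, but the stem and the visible brass lie on the predicted line in both views.
- **Clearance:** About 15 to 20 mm at the sill and more than 30 mm at the flap edge, by calculation.
- **Scene:** In the pictures the flap and greenhouse look unmoved. Before the last 4 mm lowering, the whole scene also showed the green pot upright on the turntable and the other things in place.
- **Steadiness:** The external force stayed near its usual 1 to 2 N noise, and the joints were almost still.
- **Disagreement:** The first single-view position of the probe differed by about 7 mm between the scene and wrist cameras. I used the wrist value. Later, with the probe raised outside the greenhouse, the scene and side cameras agreed on the tip to within a few mm.

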